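Pin the drilling template and set the centre punch on the mark

ROBOT

A 7-joint arm with a two-finger parallel gripper is mounted at the origin on a cart in front of the work surface, level with it; the furniture and walls round the work are solid. World frame = base frame: x ahead of the robot, y to its left, z up, the work surface at z = 0. Lengths are in mm, angles in rad, forces in N, time in s.
With the tool pointing down it reaches from about 425 to 950 mm from the base axis. Payload 16.7 kg.
Tool frame: the origin (TCP) lies at the very end of the fingers, on their centre line; the grasp point (between the pads) lies 19 mm behind it (ctrl.grasp_offset is the distance from the TCP to the grasp point, in mm); z points along the fingers, y is the line along which they close (so a half turn about z gives the same grasp; the last joint's range is limited). The gripper opens to 94 mm and grips with 3 to 60 N. Pads are 16 mm wide; open, the fingers measure 119 mm over their backs; the gripper's body (75 mm by 177 mm) begins 78 mm behind the grasp point.
Start: joints at [-1.427, 0.426, 0.074, 1.606, -0.034, 1.111, -0.067], TCP at [195.479, 646.036, 205.467] pointing down, gripper open.
Joint ranges: [-2.85, 2.85], [-0.5, 2.14], [-1.23, 1.37], [0.21, 2.46], [-1.02, 4.16], [0.16, 2.05], [-2.73, 2.73]. Speed limits (rad/s): [1.89, 1.89, 2.39, 2.39, 3.01, 3.01, 3.01].

INTERFACE

Orientations are given as a unit quaternion [x, y, z, w].
In Python, from cell import ctrl, eyes gives the robot as it stands.
- The arm moves only by the tool play_rows, never from a script. Its argument "targets" is a list of rows, each an object with "delta_pos": the shift along the tool's x, y, z in normalised numbers (1 is 75 cm), a list of three; "twist": the turn, a rotation vector about the tool's x, y, z in parts of the range, where 1.0 means pi rad, a list of three; "jaw": the closure, from -1 (fully open) to 1 (shut). In form: [{"delta_pos": [tx, ty, tz], "twist": [rx, ry, rz], "jaw": jaw}, ...]. A call has exactly 10 rows; each row is the pose to reach, as a shift and turn from the pose commanded when the call began, along the tool's axes at that moment; what a row does not reach only later rows make up. A row lasts 1/10 s, in which the tool goes at most 50 mm and 8.59 degrees, less where a joint would pass 70% of its speed; a pose out of reach is approached as far as the arm can. No shift or turn number may pass 1 either way. A call with a gripper value outside its range is refused whole. The fingers move at their own pace and stop on an object; the grip force is fixed at half the most. Time passes only in rows, so rows that repeat a pose let the fingers close, or fill a call up. It gives the time, the measured TCP pose, the force, the opening and the grip force at its end, in the units of the state.
- ctrl.observe(): the state, without advancing time (a new reading comes with each control period).
- eyes.snapshot(name): name is "scene" or "top" or "wrist"; returns a dict with "image" (400x640x3 uint8, red, green, blue), "z_map" (400x640 float32, mm along the optical axis (not along the pixel's ray), 0 where there is no reading), "intrinsics" (3x3 intrinsics, pixels), "camera_from_world" (4x4, takes a point from world to camera coordinates). Camera axes: x right, y down, z forward; pixel columns grow to the right and rows downward; lengths in mm; the calibration is good to about 2 mm. The wrist camera is an equidistant fisheye: a pixel r from the principal point sees the ray r / f radians off the axis. A picture is of the moment at which its call begins.
- ctrl.sign_off(): hands the job in; it is judged then, once.
Trained networks look in a picture, given as the dict that the camera call returned (one of the last four; its "shot" number tells which), for a name from the list of things; names that differ only in an ending like _2 or _b are one class to them, and where a whole thing is asked for, a point or a joint stands for the part that bears it (a point fixed in the world has none). Each returns a list of dicts, best first, with "confidence" (0 to 1); they miss things now and then, are a little off and sometimes report something else, mostly with a low value. They report only what shows in the picture. A call takes as long as a camera call. They do not tell look-alikes from the thing itself.
- eyes.find_in(picture, target): "pixel" ([column, row] in pixels, amid what is visible of it).
The state is a dict: "t": time; "joint_positions": joint angles; "qd": joint speeds; "effort": joint torques, N m; "tool_pos": TCP position; "ee_rot": TCP orientation; "contact_force": force on the tool from outside, world axes, zero at the start; "moment": the same for the moment, N m; "finger_gap": finger opening in mm; "finger_force": force on a finger pad.
Only numpy, scipy, OpenCV 4.12 (cv2) and the standard library are available. Lean on these libraries where they do the work, as an engineer would, in place of code of your own. Each camera call takes 0.05 s, during which the arm holds its last target. There are 200 camera calls.

TASK

Pin down the drilling template: lift the steel locating pin out of the wooden tool stand and drop it end-down into the template's empty hole, fully home, and let go of it. Then take the spring-nosed centre punch from the stand and hold it upright with its point on the crossing of the pencilled cross in the template's window, pressed down lightly so that its nose is pushed about halfway in (never all the way, or it would fire). Finish while still holding it there, and leave the dowel, the wax tin and the sanding block where they are.

Things in the scene. Friction and masses are not known exactly. Their poses are not given: they have to be found in the camera images.
- template: Fixture fixed to the table: light wooden board 100 x 220 x 30 mm (x, y, z) under a 4 mm aluminium plate (its top 34 mm above the table). A window 60 x 84 mm (x, y) in the middle of the plate shows the bare wood, 30 mm above the table. At y = -78 mm a first pin is already in, fixed, 48 mm tall above the plate; at y = +78 mm is the empty hole. Origin: centre of the underside, z up
- pin_hole (a point): centre of the mouth of the empty hole, level with the plate's top face (34 mm above the table); hole 12 mm in diameter, 32 mm deep; axes parallel to the template's
- cross_mark: black pencilled cross, two lines 34 mm long and 2 mm wide, on the bare wood in the template's window; origin at the crossing, on the wood's surface (30 mm above the table). It lies anywhere in the window's middle
- stand: wooden tool stand, block 200 x 60 x 55 mm (x, y, z) fixed to the table, with three holes 12 mm in diameter, 48 mm deep, on its centre line at x = -65, 0 and +65 mm; origin: centre of the underside. Pin, punch and dowel stand upright in the holes, one each, in any order
- pin: short steel pin in the stand, 70 g: round shank 10 mm thick, 26 mm long, last 4 mm tapered; collar 18 mm wide, 6 mm high; on it a flat tab to grip, 22 (x) x 12 (y) x 42 mm, top 48 mm above the origin. Origin: centre of the collar's underside, which rests on the stand's top and, fully home, on the template's plate; z up. In the stand its y (the thin way) is the stand's y
- punch: centre punch in the stand, 120 g, the taller metal one: brass collar 20 mm wide, 6 mm high; dark body 14 x 14 mm up to 64 mm, round brass cap to 72 mm above the origin; below, a 10 mm shank 22 mm long and a thin nose, point 40 mm below the origin when out. Origin: centre of the collar's underside, which rests on the stand's top; z up. In the stand its flats are parallel to the stand's sides
- punch_point (a point): the point of the punch's nose, moves with the nose
- punch_nose (a joint): how far the punch's nose is pushed in, m: 0 fully out, 0.010 fully in (the punch would fire); spring: 2 N to start moving, 4 N at 0.005, 6 N at 0.010
- dowel: plain light wooden dowel 10 mm in diameter, 110 mm long, standing in the stand; to be left alone; origin at its foot
- wax_tin: round green tin 71 mm in diameter, 36 mm high, bystander; origin: centre of its underside
- sanding_block: cork sanding block 37 x 87 x 24 mm, bystander; origin: centre of its underside
Mind the look-alikes: they are no part of the job. What is shaped like the pin but turquoise is not meant.

How it is judged (in metres and radians):
On the way, in this order (a step that is already met when the one before it is completed fails the run):
1. the locating pin stands fully home in the template's empty hole and is let go (horizontal distance between pin and pin_hole below 0.004 m and z of pin in the frame of pin_hole between -0.004 and 0.003 m and angle between pin's own z axis and vertical below 0.09 rad and contact force between the fingers and pin below 0.1 N), for 0.2 s.
2. the punch is held upright with its point on the cross, nose partly pushed in (horizontal distance between punch_point and cross_mark below 0.005 m and angle between punch's own z axis and vertical below 0.12 rad and value of joint punch_nose between 0.0015 and 0.0085 m and contact force between punch and template between 1 and 12 N and contact force between the fingers and punch above 3 N and linear speed of punch below 0.02 m/s), for 0.3 s.
At the end, for the whole second after the job is handed in: Pin home in its hole (4 mm of centre, collar within 3 mm of the plate, 0.09 rad), untouched; punch held by the fingers (over 3 N), still, upright within 0.12 rad, its point within 5 mm of the crossing, pressing the board with 1 to 12 N, nose in by 1.5 to 8.5 mm (all of step 1 and all of step 2); the arm keeps its last pose, push and grip.
It fails at once if the punch's nose is pushed all the way in (over 9.7 mm): it would fire (value of joint punch_nose above 0.0097 m).
It fails at once if the dowel is moved by more than 30 mm (distance of dowel from where it was at the start of the episode above 0.03 m).
It fails at once if the wax tin is moved by more than 30 mm (distance of wax_tin from where it was at the start of the episode above 0.03 m).
It fails at once if the sanding block is moved by more than 30 mm (distance of sanding_block from where it was at the start of the episode above 0.03 m).
It also fails if it takes over 54 s, if anything falls off the work surface, if the arm or the gripper's body presses on something with over 40 N, if the wrist force passes 120 N, or if a joint passes its speed limit or range.

## Working session

There is one attempt and no reset: what is moved stays moved. The work goes in short steps, Python scripts to look and compute and a tool call to move; the robot and the scene stay as the last step left them, time stands still between calls to the robot, and variables do not carry over. Pictures are saved under pics/ and viewed, at most 10 in all, crops included, and the job is handed in when it is done.

Besides the shell and the picture viewer there is one more tool, called by a JSON object that holds its "api" and its "payload". play_rows: Moves the arm, as the interface text tells. Its arguments: {"type":"object","properties":{"targets":{"type":"array"}},"required":["targets"]}

```bash
mkdir -p pics; ls; cat > h.py <<'E'
import numpy as np, cv2
from cell import ctrl, eyes
def snap(n,save=None):
    p=eyes.snapshot(n)
    if save: cv2.imwrite(f'pics/{save}.png',p['image'][:,:,::-1])
    return p
def world(p,px,dz=None):
    """pixel -> world via depth (pinhole cams)"""
    K=np.array(p['intrinsics']);T=np.linalg.inv(np.array(p['camera_from_world']))
    u,v=px; z=p['z_map'][int(round(v)),int(round(u))]
    c=np.array([(u-K[0,2])/K[0,0]*z,(v-K[1,2])/K[1,1]*z,z,1]); return (T@c)[:3]
def onplane(p,px,h):
    K=np.array(p['intrinsics']);T=np.linalg.inv(np.array(p['camera_from_world']))
    u,v=px; d=T[:3,:3]@np.array([(u-K[0,2])/K[0,0],(v-K[1,2])/K[1,1],1]); o=T[:3,3]
    return o+d*(h-o[2])/d[2]
E
python3 - <<'E'
from h import *
s=ctrl.observe(); print({k:np.round(v,3).tolist() for k,v in s.items()}, ctrl.grasp_offset)
for n in ("top","scene"):
    p=snap(n,n+"0"); print(n,np.round(p['intrinsics'],1).tolist(),np.round(p['camera_from_world'],3).tolist())
    for t in ("template","pin","punch","dowel","stand","cross_mark","wax_tin","sanding_block"):
        for r in eyes.find_in(p,t)[:4]: print(t,np.round(r['pixel'],1),round(r['confidence'],2),np.round(world(p,r['pixel'])))
E
```

```text
pics
{'t': 0.0, 'joint_positions': [-1.426, 0.427, 0.074, 1.607, -0.034, 1.111, -0.067], 'qd': [-0.0, -0.0, 0.001, 0.0, -0.001, -0.001, 0.0], 'effort': [-0.001, -93.576, 3.666, -45.423, -0.049, 0.019, 0.0], 'tool_pos': [195.381, 645.658, 204.799], 'ee_rot': [0.146, 0.989, -0.001, -0.0], 'contact_force': [0.235, -0.409, -0.047], 'moment': [0.025, 0.007, -0.018], 'finger_force': 0.0, 'finger_gap': 93.945} 18.8
top [[438.2, 0.0, 322.1], [0.0, 438.2, 203.0], [0.0, 0.0, 1.0]] [[-0.019, -1.0, 0.004, -0.588], [-0.999, 0.019, -0.044, 514.641], [0.044, -0.005, -0.999, 1092.578], [0.0, 0.0, 0.0, 1.0]]
template [302.7 206.6] 0.59 [506.  38.  30.]
pin [409.7 137.6] 0.6 [ 665. -224.   69.]
pin [412.5 170.9] 0.52 [ 583. -224.   90.]
pin [380.  175.8] 0.49 [ 575. -150.   68.]
punch [430.7 225.3] 0.57 [ 454. -254.  125.]
dowel [420.7 196.9] 0.57 [ 520. -237.  106.]
stand [413.  201.2] 0.77 [ 513. -230.   54.]
wax_tin [212.9 257.3] 0.9 [385. 260.  36.]
sanding_block [356.2 139.9] 0.73 [670. -99.  26.]
scene [[436.1, 0.0, 325.2], [0.0, 436.1, 198.4], [0.0, 0.0, 1.0]] [[0.699, -0.715, -0.018, -352.853], [-0.321, -0.291, -0.901, 243.998], [0.639, 0.635, -0.433, 680.182], [0.0, 0.0, 0.0, 1.0]]
template [318.  223.1] 0.55 [495.  12.  28.]
pin [398.8 226.6] 0.81 [ 575. -152.   48.]
pin [452.5 223.8] 0.8 [ 661. -231.   49.]
pin [429.2 225.5] 0.66 [ 570. -227.   81.]
punch [408.5 254.3] 0.92 [ 450. -261.   86.]
dowel [424.5 237.2] 0.63 [ 518. -249.   86.]
dowel [409.7 255.4] 0.58 [ 450. -263.   85.]
stand [416.6 267. ] 0.92 [ 469. -268.   53.]
wax_tin [216.1 208.8] 0.61 [372. 238.  33.]
sanding_block [408.3 218.2] 0.84 [ 668. -115.   18.]
```

```bash
python3 - <<'E'
import cv2
a=cv2.imread('pics/top0.png');cv2.imwrite('pics/topc.png',cv2.resize(a[100:300,190:470],None,fx=2.85,fy=2.85,interpolation=cv2.INTER_CUBIC))
a=cv2.imread('pics/scene0.png');cv2.imwrite('pics/scenec.png',cv2.resize(a[160:330,220:480],None,fx=3,fy=3,interpolation=cv2.INTER_CUBIC))
E
```

```text
(no output)
```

View pics/topc.png

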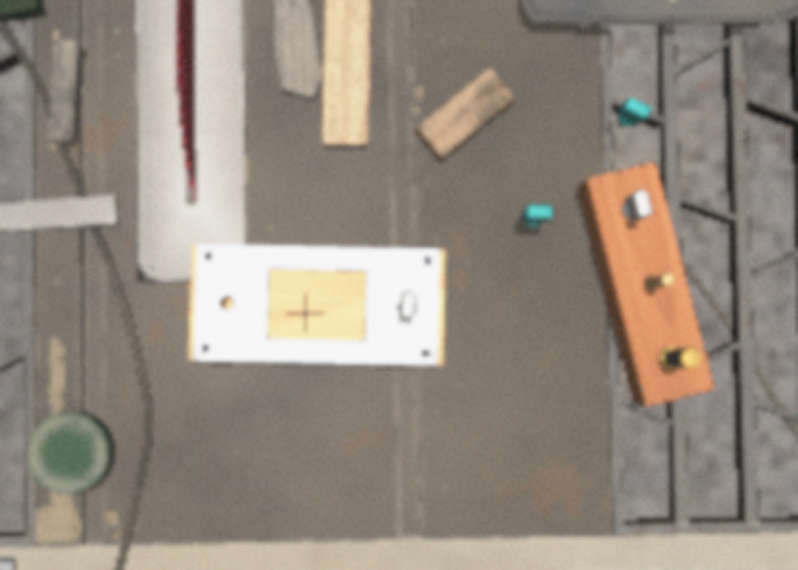

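View pics/scenec.png

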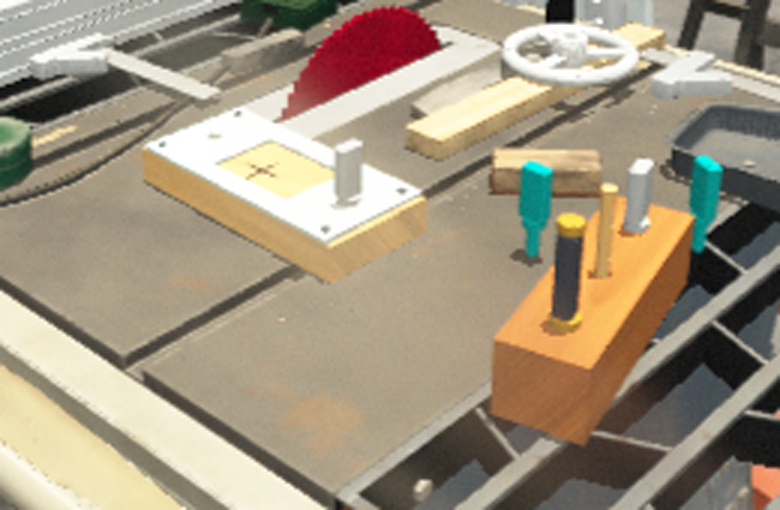

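The things shaped like the pin, by their pixels in the top picture:
- turquoise ones at (380,176) and (410,138), which are decoys
- the fixed pin in the template at (332,207)
- the silver one in the stand at (412,171)

The silver one in the stand is steel and has a collar resting on the stand, so it is the pin. The punch is at (431,225) with its brass cap, and the dowel stands between them. The empty hole is at about (270,206) and the cross at about (297,210).

```bash
cat > m.py <<'E'
from h import *
def comp(mask,seed):
    n,l,st,c=cv2.connectedComponentsWithStats(mask.astype(np.uint8)); return l==l[seed[1],seed[0]]
def rect(p,m,h):
    cs,_=cv2.findContours(m.astype(np.uint8),cv2.RETR_EXTERNAL,cv2.CHAIN_APPROX_NONE); c=max(cs,key=cv2.contourArea)[:,0,:]
    q=np.array([onplane(p,x,h)[:2] for x in c],np.float32); return cv2.minAreaRect(q)
p=snap("top"); im=p['image'].astype(int); hsv=cv2.cvtColor(p['image'],cv2.COLOR_RGB2HSV)
w=comp((hsv[...,1]<40)&(hsv[...,2]>200),(280,215)); print('plate',rect(p,w,34))
o=comp((hsv[...,0]<18)&(hsv[...,1]>110)&(hsv[...,2]>100),(408,200)); print('stand',rect(p,o,55))
# hole: dark in plate around (270,206)
def dark(cx,cy,r,h,f):
    g=im[cy-r:cy+r+1,cx-r:cx+r+1].sum(2)/3; wt=np.clip(f*np.median(g)-g,0,None); yy,xx=np.mgrid[cy-r:cy+r+1,cx-r:cx+r+1]
    px=((wt*xx).sum()/wt.sum(),(wt*yy).sum()/wt.sum()); print(px,onplane(p,px,h))
dark(270,206,4,34,.9); 
cw=comp((hsv[...,1]>50)&(hsv[...,0]<35)&(hsv[...,2]>100),(310,200));print('window',rect(p,cw,30))
# cross lines
g=im.sum(2)/3; y0,y1,x0,x1=201,218,287,308
sub=g[y0:y1,x0:x1]; np.set_printoptions(linewidth=200); print(sub.astype(int))
for q in [(412,171),(410,172),(413,168)]: print(world(p,q))
E
python3 m.py; cd pics; python3 -c "
import cv2
a=cv2.imread('top0.png');cv2.imwrite('stand.png',cv2.resize(a[125:245,365:465],None,fx=5,fy=5,interpolation=cv2.INTER_CUBIC)[:600])"
```

```text
plate ((656.7723388671875, 61.840362548828125), (257.61773681640625, 402.1014099121094), 88.91081237792969)
stand ((517.3269653320312, -241.03419494628906), (199.58505249023438, 63.758056640625), 12.930436134338379)
(np.float64(268.4765404515522), np.float64(205.45525634995295)) [509.89294357 122.19979942  34.        ]
window ((506.0084533691406, 43.46185302734375), (81.6611099243164, 56.98316192626953), 88.92925262451172)
[[218 216 217 217 218 216 218 217 216 215 214 214 215 216 215 216 215 216 215 214 214]
 [218 216 217 218 216 217 217 216 216 209 209 214 216 217 216 214 215 216 214 214 215]
 [219 218 219 218 219 218 218 219 214 199 196 212 217 218 218 217 216 216 217 215 215]
 [220 218 218 220 220 218 219 217 215 199 188 213 218 218 218 217 219 214 218 217 216]
 [218 218 218 217 219 218 219 219 213 199 188 211 216 218 217 219 218 216 216 217 216]
 [217 218 218 217 219 217 216 216 211 194 186 209 214 214 216 215 213 214 215 213 214]
 [217 217 215 215 215 216 214 215 212 192 186 209 214 213 213 212 214 213 214 213 212]
 [215 214 212 211 210 209 210 209 202 187 179 201 208 209 206 20
[... 238 characters left out ...]
 181 204 211 214 214 213 216 217 219 218 218]
 [213 212 210 213 213 213 216 216 213 197 188 212 217 220 218 220 218 217 220 219 219]
 [214 214 217 217 218 217 218 218 215 201 192 211 219 220 220 219 219 218 218 219 219]
 [217 218 218 220 219 220 218 219 217 199 191 212 218 219 219 219 218 219 219 218 221]
 [218 219 218 219 219 219 219 218 217 200 192 213 219 218 219 219 219 219 218 219 218]
 [218 220 218 219 220 219 218 218 216 206 202 215 218 217 217 218 216 217 218 218 217]
 [221 221 221 220 221 220 221 221 218 214 215 217 220 219 221 220 218 219 219 218 217]]
[ 582.17868331 -222.28547746   90.83174139]
[ 582.69267116 -222.70651346   65.91365884]
[ 587.54073053 -221.86307443  104.63578583]
```

View pics/stand.png

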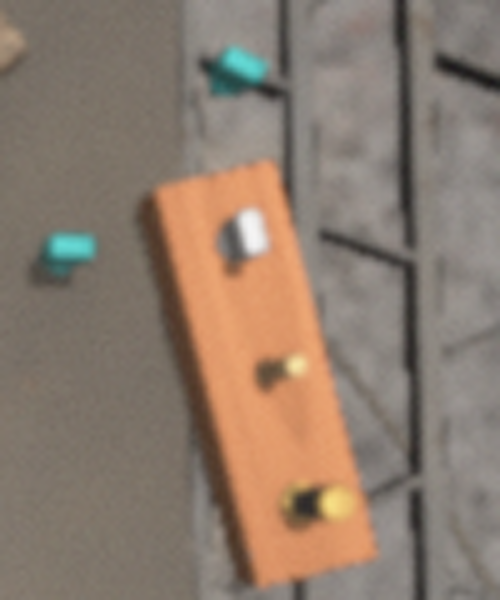

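The crop confirms it: the grey steel tab and collar at (416,171) in the stand, with the turquoise pieces outside the stand. Next I'll refine the geometry.

```bash
python3 - <<'E'
from h import *
p=snap("top"); hsv=cv2.cvtColor(p['image'],cv2.COLOR_RGB2HSV); im=p['image']
m=((hsv[...,1]<40)&(hsv[...,2]>200)); k=np.zeros_like(m); k[187:227,254:345]=1; m&=k; m=cv2.morphologyEx(m.astype(np.uint8),cv2.MORPH_CLOSE,np.ones((41,41)))
cs,_=cv2.findContours(m,cv2.RETR_EXTERNAL,cv2.CHAIN_APPROX_NONE);c=max(cs,key=cv2.contourArea)[:,0]
print(cv2.minAreaRect(np.array([onplane(p,x,34)[:2] for x in c],np.float32)))
print('cross',onplane(p,(296.6,209.5),30))
def blob(mask,h,roi):
    x0,x1,y0,y1=roi; ys,xs=np.nonzero(mask[y0:y1,x0:x1]); px=(xs.mean()+x0,ys.mean()+y0); print(px,len(xs),onplane(p,px,h)[:2])
pin=(hsv[...,1]<70)&(hsv[...,2]>150); blob(pin,103,(408,420,162,180))
z=p['z_map']; T=np.linalg.inv(p['camera_from_world']);K=p['intrinsics']
def top(roi,lo,hi):
    P=np.array([world(p,(u,v)) for v in range(roi[2],roi[3]) for u in range(roi[0],roi[1])]); P=P[(P[:,2]>lo)&(P[:,2]<hi)]; print(len(P),P.mean(0),(P.max(0)+P.min(0))/2)
top((404,424,160,182),97,110); top((420,440,215,235),119,135)
top((310,345,195,220),76,90)
for h in((260,280,198,214),):
  print(im[h[2]:h[3],h[0]:h[1]].sum(2)//3)
E
```

```text
((505.97540283203125, 47.055084228515625), (222.35440063476562, 96.29351043701172), 88.93388366699219)
cross [498.73367003  53.25573307  30.        ]
(np.float64(415.1063829787234), np.float64(170.95744680851064)) 47 [ 580.75826032 -226.91132253]
52 [ 582.04379851 -227.29307402  101.49053271] [ 582.14374948 -227.10910947  102.69962518]
46 [ 455.22398949 -257.01033997  126.14750991] [ 455.08459028 -257.33756485  125.19640844]
45 [503.81539869 -35.46054575  81.10068011] [503.79267409 -35.50202974  81.19499378]
[[246 246 246 247 246 247 246 247 247 246 246 247 247 246 247 246 247 247
  247 247]
 [246 246 246 246 246 247 246 247 247 247 246 247 246 247 247 246 246 247
  247 247]
 [246 247 247 246 247 247 246 246 247 246 246 247 247 247 247 247 247 246
  246 247]
 [246 247 247 246 246 247 247 247 247 247 247 246 246 246 246 247 247 247
  247 246]
 [246 247 247 246 247 247 247 245 244 243 244 244 247 247 246 247 246 247
  246 246]
 [246 246 247 247 247 247 245 241 231 221 226 238 245 247 246 247 247 246
  247 246]
 [247 247 247 247 246 246 243 225 187 172 190 222 240 246 246 247 246 247
  247 246]
 [247 247 246 247 246 246 234 191 146 159 193 213 233 245 246 247 247 247
  247 247]
 [247 247 247 246 247 244 230 178 144 173 205 217 233 244 247 247 246 246
  247 247]
 [246 247 247 246 247 245 236 202 171 191 215 229 239 245 247 247 246 247
  247 248]
 [246 246 247 247 246 246 243 232 218 217 231 241 244 246 246 247 247 246
  247 246]
 [247 247 247 246 246 247 246 243 239 239 242 246 246 247 246 247 246 247
  247 247]
 [247 247 247 246 247 247 247 246 246 245 246 247 247 247 247 246 247 247
  246 247]
 [246 247 247 247 246 247 247 247 247 246 247 247 247 247 247 247 247 246
  247 246]
 [247 247 247 246 246 247 247 247 247 247 247 247 247 246 246 247 247 247
  247 247]
 [247 246 246 246 247 246 246 246 247 246 246 247 246 246 247 247 247 247
  247 246]]
```

```bash
cat > go.py <<'E'
import sys
from h import *
from scipy.spatial.transform import Rotation as R
def go(x,y,z,yaw=None,s=None):
    """delta to TCP xyz pointing straight down with tool-y axis along yaw(deg)"""
    s=s or ctrl.observe(); R0=R.from_quat(s['ee_rot']); ty=R0.as_matrix()[:,1]; cur=np.degrees(np.arctan2(ty[1],ty[0]))
    if yaw is None: yaw=cur
    d=(yaw-cur+90)%180-90; yw=np.radians(cur+d); Y=np.array([np.cos(yw),np.sin(yw),0]);Z=np.array([0,0,-1.]); X=np.cross(Y,Z)
    tw=(R0.inv()*R.from_matrix(np.c_[X,Y,Z])).as_rotvec()
    print('t',round(s['t'],2),'pos',np.round(s['tool_pos'],1),'yaw',round(cur,1),'q',np.round(s['joint_positions'],2),'F',np.round(s['contact_force'],1),'gap',round(s['finger_gap'],1))
    print(' delta_cm',np.round(R0.inv().apply(np.array([x,y,z])-s['tool_pos'])/10,2).tolist(),'twist',np.round(tw,3).tolist())
if __name__=='__main__':
    a=list(map(float,sys.argv[1:])); go(*a)
E
python3 go.py 540 150 260 102.9;python3 go.py 581.3 -227.5 230 102.9
```

```text
t 1.0 pos [195.4 646.  205.5] yaw 73.2 q [-1.43  0.43  0.07  1.61 -0.03  1.11 -0.07] F [ 0.8 -0.2 -1. ] gap 93.8
 delta_cm [-47.34, -37.5, -5.45] twist [-0.0, -0.0, -0.519]
t 1.0 pos [195.4 646.  205.5] yaw 73.2 q [-1.43  0.43  0.07  1.61 -0.03  1.11 -0.07] F [ 0.8 -0.2 -1. ] gap 93.8
 delta_cm [-62.23, -72.44, -2.45] twist [-0.0, -0.0, -0.519]
```

Units first: shifts go in shares of 75 cm and turns go in shares of pi rad. So -47.3 cm / 75 = -0.6307, -37.5 cm / 75 = -0.5, -0.519 rad / 3.1416 = -0.1652.

{"api": "play_rows", "payload": {"targets": [{"delta_pos":[-0.1333,-0.1067,-0.0667],"twist":[0,0,-0.0318],"jaw":-0.2},{"delta_pos":[-0.3333,-0.2533,-0.0733],"twist":[0,0,-0.0796],"jaw":-0.2},{"delta_pos":[-0.6307,-0.5,-0.0733],"twist":[0,0,-0.1652],"jaw":-0.2},{"delta_pos":[-0.6307,-0.5,-0.0733],"twist":[0,0,-0.1652],"jaw":-0.2},{"delta_pos":[-0.6307,-0.5,-0.0733],"twist":[0,0,-0.1652],"jaw":-0.2},{"delta_pos":[-0.6307,-0.5,-0.0733],"twist":[0,0,-0.1652],"jaw":-0.2},{"delta_pos":[-0.6307,-0.5,-0.0733],"twist":[0,0,-0.1652],"jaw":-0.2},{"delta_pos":[-0.6307,-0.5,-0.0733],"twist":[0,0,-0.1652],"jaw":-0.2},{"delta_pos":[-0.6307,-0.5,-0.0733],"twist":[0,0,-0.1652],"jaw":-0.2},{"delta_pos":[-0.6307,-0.5,-0.0733],"twist":[0,0,-0.1652],"jaw":-0.2}]}}

```text
t: 2.0
tool_pos: [478.6, 237.8, 254.5]
ee_rot: [-0.112, 0.994, 0.0, 0.0]
contact_force: [1.7, 0.3, 0.3]
finger_gap: 56.4
finger_force: 0.0
```

```bash
python3 go.py 508 121 200 102.9
```

```text
t 2.0 pos [478.6 237.8 254.5] yaw 102.9 q [-0.79  0.15  0.24  1.87 -0.04  1.12  1.25] F [1.7 0.3 0.3] gap 56.4
 delta_cm [-0.25, -12.04, 5.45] twist [0.0, 0.001, 0.0]
```

To row units: -12 cm / 75 = -0.16, -10 cm / 75 = -0.1333.

{"api": "play_rows", "payload": {"targets": [{"delta_pos":[-0.0013,-0.0667,0.0267],"twist":[0,0,0],"jaw":-0.2},{"delta_pos":[-0.0027,-0.1333,0.0533],"twist":[0,0,0],"jaw":-0.2},{"delta_pos":[-0.0027,-0.16,0.072],"twist":[0,0,0],"jaw":-0.2},{"delta_pos":[-0.0027,-0.16,0.072],"twist":[0,0,0],"jaw":-0.2},{"delta_pos":[-0.0027,-0.16,0.072],"twist":[0,0,0],"jaw":-0.2},{"delta_pos":[-0.0027,-0.16,0.072],"twist":[0,0,0],"jaw":-0.2},{"delta_pos":[-0.0027,-0.16,0.072],"twist":[0,0,0],"jaw":-0.2},{"delta_pos":[-0.0027,-0.16,0.072],"twist":[0,0,0],"jaw":-0.2},{"delta_pos":[-0.0027,-0.16,0.072],"twist":[0,0,0],"jaw":-0.2},{"delta_pos":[-0.0027,-0.16,0.072],"twist":[0,0,0],"jaw":-0.2}]}}

```text
t: 3.0
tool_pos: [506.5, 123.4, 200.2]
ee_rot: [-0.113, 0.994, 0.0, 0.0]
contact_force: [-0.4, 0.2, 0.8]
finger_gap: 56.7
finger_force: 0.0
```

```bash
cat >> h.py <<'E'
def fproj(p,P):
    c=np.array(p['camera_from_world'])@np.r_[P,1]; K=np.array(p['intrinsics']); th=np.arctan2(np.hypot(c[0],c[1]),c[2]); a=np.arctan2(c[1],c[0])
    return np.array([K[0,2]+K[0,0]*th*np.cos(a),K[1,2]+K[1,1]*th*np.sin(a)])
def fplane(p,px,h):
    K=np.array(p['intrinsics']);T=np.linalg.inv(np.array(p['camera_from_world']))
    x,y=(px[0]-K[0,2])/K[0,0],(px[1]-K[1,2])/K[1,1]; th=np.hypot(x,y); d=np.array([np.sin(th)*x/th,np.sin(th)*y/th,np.cos(th)]) if th>1e-9 else np.array([0,0,1.])
    d=T[:3,:3]@d; o=T[:3,3]; return o+d*(h-o[2])/d[2]
E
python3 go.py 581.3 -227.5 200 102.9
python3 - <<'E'
from h import *
p=snap("wrist","w1"); print(np.round(p['intrinsics'],1).tolist(), np.round(np.linalg.inv(p['camera_from_world']),2).tolist())
print('hole',fproj(p,[508,121,34]),'cross',fproj(p,[498.7,53.3,30]))
for t in("cross_mark","template"): print(t,[(np.round(r['pixel'],1).tolist(),round(r['confidence'],2)) for r in eyes.find_in(p,t)[:2]])
E
```

```text
t 3.0 pos [506.5 123.4 200.2] yaw 102.9 q [-0.64  0.18  0.31  1.97 -0.07  1.    1.5 ] F [-0.4  0.2  0.8] gap 56.7
 delta_cm [0.56, -35.87, 0.01] twist [0.0, 0.0, 0.0]
[[309.7, 0.0, 317.9], [0.0, 309.7, 201.4], [0.0, 0.0, 1.0]] [[-0.22, 0.94, 0.27, 426.28], [0.97, 0.21, 0.06, 105.02], [-0.0, 0.28, -0.96, 379.97], [0.0, 0.0, 0.0, 1.0]]
hole [315.89279805 186.42786774] cross [260.65023932 165.49990685]
cross_mark [([260.1, 166.0], 0.45)]
template [([259.1, 169.3], 0.77), ([40.7, 144.2], 0.6)]
```

View pics/w1.png

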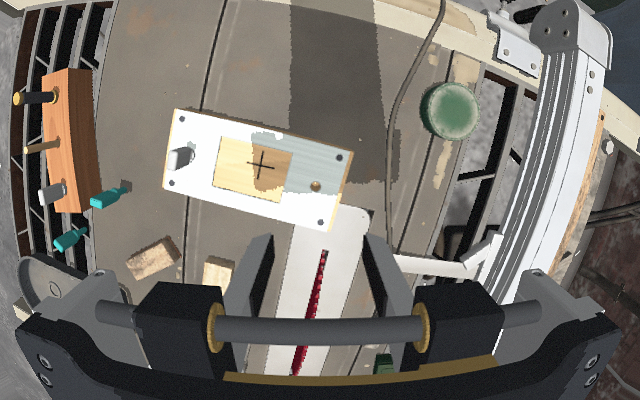

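The wrist picture shows the hole at about (316,186) and the cross at (261,165). Both agree with my estimates to within 1 px. I'll refine them and go on to the pin.

```bash
python3 - <<'E'
from h import *
np.set_printoptions(linewidth=200)
p=snap("wrist"); g=p['image'].astype(int).sum(2)//3
print(g[178:196,306:327]); print(g[156:176,250:272])
for q in [(316,186),(315.5,185.7)]: print(fplane(p,q,34))
print(fplane(p,(261,165.5),30))
E
```

```text
[[198 201 204 202 201 204 206 200 201 200 198 197 197 195 194 196 196 199 200 198 199]
 [201 199 202 200 203 198 204 204 204 206 203 206 200 197 199 197 194 198 199 195 197]
 [205 202 205 201 199 201 198 203 203 202 207 203 204 205 206 202 203 201 198 197 196]
 [201 196 202 200 200 207 193 182 177 168 174 177 191 199 205 203 203 203 202 204 205]
 [197 198 201 200 205 196 179 168 162 157 160 161 167 178 192 203 204 201 206 202 207]
 [197 196 201 196 197 165 155 158 161 157 157 160 155 154 164 208 205 203 201 201 202]
 [196 195 197 196 178 118 126 149 161 163 159 162 146 125 132 204 206 202 200 198 200]
 [194 194 197 193 144  96  87 118 148 148 144 133 109  83 106 181 197 202 209 204 200]
 [195 195 193 182 125 102  92  95 100  99 101  96  91  86 103 177 195 200 201 204 200]
 [197 198 194 182 132  98  95  94  92  90  91  92  90  88 110 173 195 198 198 200 201]
 [200 201 199 193 162 115 100  97  94  96  97  94  91  94 120 181 193 198 197 197 200]
 [201 204 204 201 183 135 105  99 101  99  93  95  96 113 144 188 197 196 199 196 198]
 [206 203 204 203 197 168 130 107 100 101  99 103 109 13
[... 1710 characters left out ...]
9 157 159 157 155 149 140 133]
 [229 229 214 174 151 151 155 158 108  49 104 162 157 158 159 159 159 158 158 156 157 158]
 [231 230 233 219 147 155 155 157 107  54 106 160 158 155 158 157 159 158 158 159 157 158]
 [234 231 233 219 150 158 158 161  99  58 122 158 155 155 158 158 153 155 160 159 159 158]
 [234 234 235 221 158 162 161 141  78  87 137 158 155 154 153 156 154 157 157 157 159 157]
 [234 235 238 222 157 164 166 140  70  91 142 164 156 158 158 158 160 153 154 153 156 155]
 [231 232 235 219 160 164 170 114  55 114 160 166 165 159 160 159 162 159 156 152 156 156]]
[507.44525672 120.74212823  34.        ]
[507.22764271 120.10442327  34.        ]
[498.55563918  53.45751574  30.        ]
```

To row units: -35.9 cm / 75 = -0.4787, -30 cm / 75 = -0.4.

{"api": "play_rows", "payload": {"targets": [{"delta_pos":[0.0013,-0.0667,0],"twist":[0,0,0],"jaw":-0.2},{"delta_pos":[0.0013,-0.1333,0],"twist":[0,0,0],"jaw":-0.2},{"delta_pos":[0.0027,-0.2,0],"twist":[0,0,0],"jaw":-0.2},{"delta_pos":[0.004,-0.2667,0],"twist":[0,0,0],"jaw":-0.2},{"delta_pos":[0.0053,-0.3333,0],"twist":[0,0,0],"jaw":-0.2},{"delta_pos":[0.0067,-0.4,0],"twist":[0,0,0],"jaw":-0.2},{"delta_pos":[0.008,-0.4787,0],"twist":[0,0,0],"jaw":-0.2},{"delta_pos":[0.008,-0.4787,0],"twist":[0,0,0],"jaw":-0.2},{"delta_pos":[0.008,-0.4787,0],"twist":[0,0,0],"jaw":-0.2},{"delta_pos":[0.008,-0.4787,0],"twist":[0,0,0],"jaw":-0.2}]}}

```text
t: 4.2
tool_pos: [580.7, -227.0, 199.7]
ee_rot: [-0.113, 0.994, 0.0, -0.0]
contact_force: [0.4, 0.2, -0.8]
finger_gap: 56.2
finger_force: 0.0
```

```bash
python3 go.py 581.3 -227.5 66 102.9
python3 - <<'E'
from h import *
p=snap("wrist","w2"); print('pin top',fproj(p,[581.3,-227.5,103]),'collar',fproj(p,[581.3,-227.5,61]),'punch top',fproj(p,[454.8,-257.2,127]))
for t in("pin","punch","dowel"): print(t,[(np.round(r['pixel'],1).tolist(),round(r['confidence'],2)) for r in eyes.find_in(p,t)[:3]])
E
```

```text
t 4.2 pos [ 580.7 -227.   199.7] yaw 102.9 q [-0.11  0.38  0.49  1.75 -0.2   1.06  2.25] F [ 0.4  0.2 -0.8] gap 56.2
 delta_cm [-0.05, -0.08, 13.37] twist [0.001, -0.0, 0.001]
pin top [317.4336612  203.36729279] collar [317.50027191 192.05585297] punch top [316.45640177  56.11427781]
pin [([294.4, 254.5], 0.85), ([387.5, 200.5], 0.75), ([318.4, 194.5], 0.65)]
punch [([317.8, 60.9], 0.92)]
dowel []
```

View pics/w2.png

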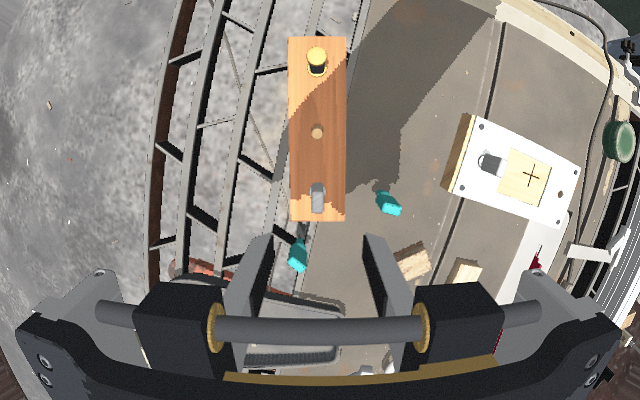

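The pin stands centred between the fingers: tab at about (318,200), predicted (317,203) for its top. Now to descend and grip it.

To row units: 13.2 cm / 75 = 0.176, 11 cm / 75 = 0.1467.

{"api": "play_rows", "payload": {"targets": [{"delta_pos":[0,-0.0013,0.0533],"twist":[0,0,0],"jaw":-0.2},{"delta_pos":[0,-0.0013,0.1067],"twist":[0,0,0],"jaw":-0.2},{"delta_pos":[0,-0.0013,0.1467],"twist":[0,0,0],"jaw":-0.2},{"delta_pos":[0,-0.0013,0.176],"twist":[0,0,0],"jaw":-0.2},{"delta_pos":[0,-0.0013,0.176],"twist":[0,0,0],"jaw":-0.2},{"delta_pos":[0,-0.0013,0.176],"twist":[0,0,0],"jaw":0.2},{"delta_pos":[0,-0.0013,0.176],"twist":[0,0,0],"jaw":0.6},{"delta_pos":[0,-0.0013,0.176],"twist":[0,0,0],"jaw":1},{"delta_pos":[0,-0.0013,0.176],"twist":[0,0,0],"jaw":1},{"delta_pos":[0,-0.0013,0.176],"twist":[0,0,0],"jaw":1}]}}

```text
t: 5.4
tool_pos: [581.3, -229.2, 68.6]
ee_rot: [-0.112, 0.994, -0.0, 0.0]
contact_force: [0.1, 0.2, -0.2]
finger_gap: 19.8
finger_force: 0.0
```

To row units: -11 cm / 75 = -0.1467, -8 cm / 75 = -0.1067.

{"api": "play_rows", "payload": {"targets": [{"delta_pos":[0,0.0013,0.0013],"twist":[0,0,0],"jaw":1},{"delta_pos":[0,0.0013,0.0013],"twist":[0,0,0],"jaw":1},{"delta_pos":[0,0.0013,0.0013],"twist":[0,0,0],"jaw":1},{"delta_pos":[0,0.0013,0.0013],"twist":[0,0,0],"jaw":1},{"delta_pos":[0,0.0013,0.0013],"twist":[0,0,0],"jaw":1},{"delta_pos":[0,0.0013,-0.0133],"twist":[0,0,0],"jaw":1},{"delta_pos":[0,0.0013,-0.0333],"twist":[0,0,0],"jaw":1},{"delta_pos":[0,0.0013,-0.06],"twist":[0,0,0],"jaw":1},{"delta_pos":[0,0.0013,-0.1067],"twist":[0,0,0],"jaw":1},{"delta_pos":[0,0.0013,-0.1467],"twist":[0,0,0],"jaw":1}]}}

```text
t: 6.4
tool_pos: [580.8, -228.4, 180.7]
ee_rot: [-0.112, 0.994, -0.0, 0.0]
contact_force: [1.4, -0.0, -1.0]
finger_gap: 11.4
finger_force: 30.0
```

```bash
python3 go.py 507.5 120.3 178 102.9
python3 - <<'E'
from h import *
p=snap("wrist","w3")
im=cv2.imread('pics/w3.png')[130:330,200:440]; cv2.imwrite('pics/w3c.png',cv2.resize(im,None,fx=3,fy=3))
E
```

```text
t 6.4 pos [ 580.8 -228.4  180.7] yaw 102.9 q [-0.1   0.4   0.49  1.77 -0.21  1.02  2.26] F [ 1.4 -0.  -1. ] gap 11.4
 delta_cm [-0.63, 35.63, 0.25] twist [-0.001, 0.001, -0.0]
```

View pics/w3c.png

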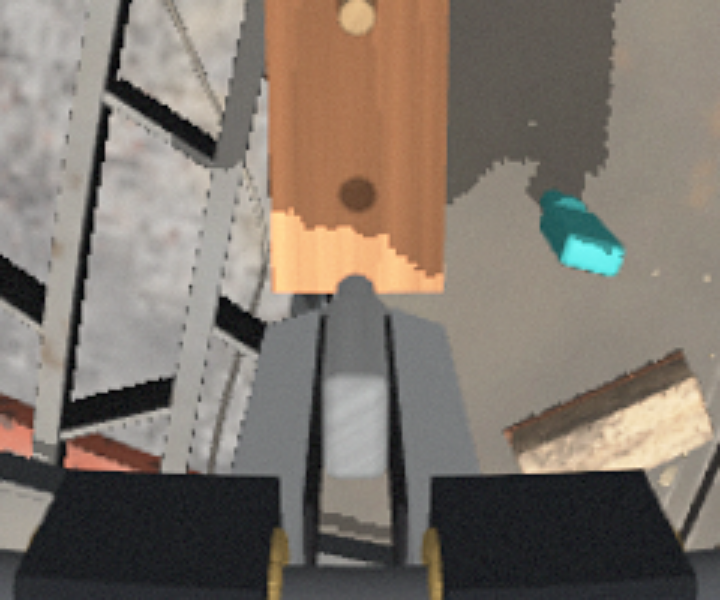

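The pin is in the grip at crop (357,380), and its stand hole is empty at crop (357,193). The hole's position gives me the in-hand offset.

```bash
python3 - <<'E'
from h import *
p=snap("wrist"); np.set_printoptions(linewidth=200)
g=p['image'].astype(int).sum(2)//3; print(g[184:204,309:330])
print(fplane(p,(318.8,194.3),55))
# tab top centre & pixel for TCP axis
s=ctrl.observe(); t=np.array(s['tool_pos'])
for dz in (-38.6,-12.6,35.4): print(dz,fproj(p,t+[0,0,dz]))
E
```

```text
[[125 126 128 127 126 127 126 125 127 126 122 120 122 121 121 122 121 120 118 123 124]
 [124 124 126 124 126 122 122 126 132 121 111 109 111 115 119 118 120 125 119 123 121]
 [128 124 125 124 126 126 125 117 106  95  89  93  93  86  93 108 120 125 120 121 124]
 [123 124 127 127 126 123 117 105  93  80  82  84  85  85  81  82 101 116 120 121 121]
 [127 126 128 126 125 119 106  86  83  83  83  79  80  78  73  77  88 107 117 125 126]
 [126 124 127 126 128 114  94  75  80  80  79  77  81  77  74  72  77  92 117 122 122]
 [127 127 128 127 123 112  75  74  77  78  75  78  75  75  79  72  80  85 110 121 125]
 [124 123 126 126 122 111  77  76  75  79  76  75  73  77  73  74  74  85 109 117 125]
 [129 126 125 128 123 112  86  81  77  79  75  72  75  79  75  70  73  87 116 122 125]
 [128 124 128 125 124 113  90  79  79  82  79  78  79  74  74  73  75  88 106 120 126]
 [129 126 125 127 124 115 104  85  81  79  77  80  75  75  73  74  80 103 108 117 124]
 [129 128 126 129 125 125 118 106  86  78  76  79  77  71  71  82  99 115 120 123 129]
 [129 126 125 128 124 121 127 120 101  94  87  78  77  70  84 102 116 121 119 121 125]
 [127 127 127 129 125 122 126 127 120 116 110 108 112 103 110 118 121 120 122 122 127]
 [127 124 126 126 124 122 121 128 126 126 121 119 121 115 119 118 121 121 117 118 120]
 [124 125 128 123 126 126 126 127 128 130 123 118 124 120 119 116 120 118 119 121 123]
 [125 128 126 128 126 122 127 127 124 129 122 117 120 123 122 121 119 119 118 121 126]
 [140 125 125 126 124 123 123 125 126 127 121 118 119 122 118 114 118 117 116 120 123]
 [195 117 121 122 118 118 119 125 128 125 124 117 120 119 122 120 118 120 116 120 121]
 [201 188 191 191 188 187 185 130 122 118 119 113 115 119 117 114 117 118 119 121 122]]
[ 584.18051165 -228.87819311   55.        ]
-38.6 [318.63500742 223.62577474]
-12.6 [318.57241918 237.12764605]
35.4 [318.40573096 272.06835288]
```

To row units: 35.6 cm / 75 = 0.4747, 33 cm / 75 = 0.44.

{"api": "play_rows", "payload": {"targets": [{"delta_pos":[0,0.0533,0],"twist":[0,0,0],"jaw":1},{"delta_pos":[-0.0027,0.12,0],"twist":[0,0,0],"jaw":1},{"delta_pos":[-0.004,0.1867,0.0027],"twist":[0,0,0],"jaw":1},{"delta_pos":[-0.0053,0.2533,0.0027],"twist":[0,0,0],"jaw":1},{"delta_pos":[-0.0067,0.32,0.0027],"twist":[0,0,0],"jaw":1},{"delta_pos":[-0.008,0.3867,0.0027],"twist":[0,0,0],"jaw":1},{"delta_pos":[-0.008,0.44,0.0027],"twist":[0,0,0],"jaw":1},{"delta_pos":[-0.008,0.4747,0.0027],"twist":[0,0,0],"jaw":1},{"delta_pos":[-0.008,0.4747,0.0027],"twist":[0,0,0],"jaw":1},{"delta_pos":[-0.008,0.4747,0.0027],"twist":[0,0,0],"jaw":1}]}}

```text
t: 7.5
tool_pos: [507.1, 120.2, 176.4]
ee_rot: [-0.113, 0.994, -0.0, 0.0]
contact_force: [-0.2, -0.2, -1.9]
finger_gap: 12.0
finger_force: 30.0
```

To row units: 11.2 cm / 75 = 0.1493, 11 cm / 75 = 0.1467.

{"api": "play_rows", "payload": {"targets": [{"delta_pos":[0,0,0.04],"twist":[0,0,0],"jaw":1},{"delta_pos":[0,0,0.08],"twist":[0,0,0],"jaw":1},{"delta_pos":[0,0,0.1133],"twist":[0,0,0],"jaw":1},{"delta_pos":[0,0,0.1267],"twist":[0,0,0],"jaw":1},{"delta_pos":[0,0,0.1307],"twist":[0,0,0],"jaw":1},{"delta_pos":[0,0,0.1347],"twist":[0,0,0],"jaw":1},{"delta_pos":[0,0,0.1387],"twist":[0,0,0],"jaw":1},{"delta_pos":[0,0,0.1427],"twist":[0,0,0],"jaw":1},{"delta_pos":[0,0,0.1467],"twist":[0,0,0],"jaw":1},{"delta_pos":[0,0,0.1493],"twist":[0,0,0],"jaw":1}]}}

```text
t: 8.5
tool_pos: [507.4, 120.3, 64.1]
ee_rot: [-0.112, 0.994, 0.0, 0.0]
contact_force: [1.1, -0.6, -0.7]
finger_gap: 11.9
finger_force: 30.0
```

```bash
python3 go.py 507.5 120.3 46.6 102.9
```

```text
t 8.5 pos [507.4 120.3  64.1] yaw 102.9 q [-0.62  0.37  0.32  2.09 -0.18  0.71  1.61] F [ 1.1 -0.6 -0.7] gap 11.9
 delta_cm [-0.0, -0.0, 1.75] twist [0.0, 0.001, 0.0]
```

No contact force, and the tip is about 8 mm into the hole, so I'll continue down.

To row units: 1.65 cm / 75 = 0.022, 1.6 cm / 75 = 0.0213.

{"api": "play_rows", "payload": {"targets": [{"delta_pos":[0,0,0.004],"twist":[0,0,0],"jaw":1},{"delta_pos":[0,0,0.008],"twist":[0,0,0],"jaw":1},{"delta_pos":[0,0,0.012],"twist":[0,0,0],"jaw":1},{"delta_pos":[0,0,0.016],"twist":[0,0,0],"jaw":1},{"delta_pos":[0,0,0.0187],"twist":[0,0,0],"jaw":1},{"delta_pos":[0,0,0.02],"twist":[0,0,0],"jaw":1},{"delta_pos":[0,0,0.0213],"twist":[0,0,0],"jaw":1},{"delta_pos":[0,0,0.022],"twist":[0,0,0],"jaw":1},{"delta_pos":[0,0,0.022],"twist":[0,0,0],"jaw":1},{"delta_pos":[0,0,0.022],"twist":[0,0,0],"jaw":1}]}}

```text
t: 9.5
tool_pos: [507.4, 120.2, 47.6]
ee_rot: [-0.112, 0.994, -0.0, 0.0]
contact_force: [4.4, 1.3, -0.6]
finger_gap: 11.7
finger_force: 30.0
```

To row units: -15 cm / 75 = -0.2, -11 cm / 75 = -0.1467.

{"api": "play_rows", "payload": {"targets": [{"delta_pos":[0,0,0.0013],"twist":[0,0,0],"jaw":1},{"delta_pos":[0,0,0.0013],"twist":[0,0,0],"jaw":0.6},{"delta_pos":[0,0,0.0013],"twist":[0,0,0],"jaw":0.3},{"delta_pos":[0,0,0.0013],"twist":[0,0,0],"jaw":0},{"delta_pos":[0,0,0.0013],"twist":[0,0,0],"jaw":-0.2},{"delta_pos":[0,0,0.0013],"twist":[0,0,0],"jaw":-0.2},{"delta_pos":[0,0,-0.0267],"twist":[0,0,0],"jaw":-0.2},{"delta_pos":[0,0,-0.08],"twist":[0,0,0],"jaw":-0.2},{"delta_pos":[0,0,-0.1467],"twist":[0,0,0],"jaw":-0.2},{"delta_pos":[0,0,-0.2],"twist":[0,0,0],"jaw":-0.2}]}}

```text
t: 10.5
tool_pos: [507.2, 119.9, 199.9]
ee_rot: [-0.112, 0.994, 0.0, 0.0]
contact_force: [0.5, 0.1, 0.2]
finger_gap: 56.2
finger_force: 0.0
```

```bash
python3 go.py 454.8 -257.3 210 102.9
python3 - <<'E'
from h import *
p=snap("wrist","w4"); print(fproj(p,[507.5,120.2,34]),fproj(p,[507.5,120.2,82]))
im=cv2.imread('pics/w4.png')[110:290,220:400]; cv2.imwrite('pics/w4c.png',cv2.resize(im,None,fx=3,fy=3))
E
```

```text
t 10.5 pos [507.2 119.9 199.9] yaw 102.9 q [-0.68  0.18  0.37  1.97 -0.08  1.    1.52] F [0.5 0.1 0.2] gap 56.2
 delta_cm [13.51, -35.6, -1.01] twist [0.0, 0.001, -0.0]
[318.43937787 185.91620462] [318.46910947 197.11653715]
```

View pics/w4c.png

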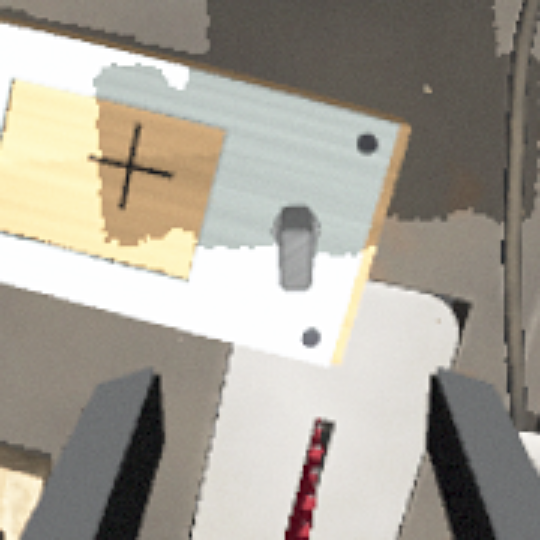

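The pin stands in the hole with its collar at crop (297,220). I'll check its height with the top camera's depth.

```bash
python3 - <<'E'
from h import *
for n in("top","scene"):
    p=snap(n); T=np.linalg.inv(p['camera_from_world']);K=p['intrinsics'];z=p['z_map']
    v,u=np.mgrid[:400,:640]; P=np.stack([(u-K[0,2])/K[0,0]*z,(v-K[1,2])/K[1,1]*z,z],-1)@T[:3,:3].T+T[:3,3]
    for c in((507.5,120.3),(504.2,-35.5)):
        m=(z>0)&(np.hypot(P[...,0]-c[0],P[...,1]-c[1])<15)&(P[...,2]>55)&(P[...,2]<110)
        q=P[m]; print(n,c,len(q), q.mean(0).round(1) if len(q) else '', np.percentile(q[:,2],[50,90,98]).round(1) if len(q) else '')
E
```

```text
top (507.5, 120.3) 0  
top (504.2, -35.5) 45 [503.8 -35.4  81.6] [81.7 84.1 85.1]
scene (507.5, 120.3) 98 [505.3 115.7  69.7] [69.7 80.3 81. ]
scene (504.2, -35.5) 123 [499.4 -38.9  69.8] [70.2 80.5 81.8]
```

The pin's top is at the same height as the fixed pin's (about 81 mm in both), so it is fully home. Now the punch.

To row units: -35.6 cm / 75 = -0.4747, -30 cm / 75 = -0.4.

{"api": "play_rows", "payload": {"targets": [{"delta_pos":[0.0253,-0.0667,-0.0107],"twist":[0,0,0],"jaw":-0.2},{"delta_pos":[0.0507,-0.1333,-0.0133],"twist":[0,0,0],"jaw":-0.2},{"delta_pos":[0.076,-0.2,-0.0133],"twist":[0,0,0],"jaw":-0.2},{"delta_pos":[0.1013,-0.2667,-0.0133],"twist":[0,0,0],"jaw":-0.2},{"delta_pos":[0.1267,-0.3333,-0.0133],"twist":[0,0,0],"jaw":-0.2},{"delta_pos":[0.152,-0.4,-0.0133],"twist":[0,0,0],"jaw":-0.2},{"delta_pos":[0.18,-0.4747,-0.0133],"twist":[0,0,0],"jaw":-0.2},{"delta_pos":[0.18,-0.4747,-0.0133],"twist":[0,0,0],"jaw":-0.2},{"delta_pos":[0.18,-0.4747,-0.0133],"twist":[0,0,0],"jaw":-0.2},{"delta_pos":[0.18,-0.4747,-0.0133],"twist":[0,0,0],"jaw":-0.2}]}}

```text
t: 11.65
tool_pos: [454.3, -257.2, 206.5]
ee_rot: [-0.112, 0.994, 0.0, -0.001]
contact_force: [-0.1, 0.4, 0.7]
finger_gap: 56.2
finger_force: 0.0
```

```bash
python3 go.py 454.8 -257.3 78 102.9
python3 - <<'E'
from h import *
p=snap("wrist"); print('punch top pred',fproj(p,[454.8,-257.3,127]))
for t in("punch",): print(t,[(np.round(r['pixel'],1).tolist(),round(r['confidence'],2)) for r in eyes.find_in(p,t)[:3]])
h=cv2.cvtColor(p['image'],cv2.COLOR_RGB2HSV); c=fproj(p,[454.8,-257.3,127]).astype(int)
m=(h[...,0]>18)&(h[...,0]<32)&(h[...,1]>120); ys,xs=np.nonzero(m[c[1]-25:c[1]+15,c[0]-25:c[0]+25]); print(len(xs),xs.min()+c[0]-25,xs.max()+c[0]-25,ys.min()+c[1]-25,ys.max()+c[1]-25,xs.mean()+c[0]-25,ys.mean()+c[1]-25)
E
```

```text
t 11.65 pos [ 454.3 -257.2  206.5] yaw 102.8 q [-0.17  0.2   0.65  1.97 -0.14  1.02  2.34] F [-0.1  0.4  0.7] gap 56.2
 delta_cm [-0.07, -0.03, 12.85] twist [0.001, -0.002, -0.002]
punch top pred [317.94335389 209.21167602]
punch [([318.4, 199.8], 0.82)]
259 309 326 184 215 317.6100386100386 204.71428571428572
```

{"api": "play_rows", "payload": {"targets": [{"delta_pos":[0,0,0.0533],"twist":[0,0,0],"jaw":-0.2},{"delta_pos":[0,0,0.1067],"twist":[0,0,0],"jaw":-0.2},{"delta_pos":[0,0,0.1467],"twist":[0,0,0],"jaw":-0.2},{"delta_pos":[0,0,0.1733],"twist":[0,0,0],"jaw":-0.2},{"delta_pos":[0,0,0.1733],"twist":[0,0,0],"jaw":-0.1},{"delta_pos":[0,0,0.1733],"twist":[0,0,0],"jaw":0.2},{"delta_pos":[0,0,0.1733],"twist":[0,0,0],"jaw":0.5},{"delta_pos":[0,0,0.1733],"twist":[0,0,0],"jaw":1},{"delta_pos":[0,0,0.1733],"twist":[0,0,0],"jaw":1},{"delta_pos":[0,0,0.1733],"twist":[0,0,0],"jaw":1}]}}

```text
t: 12.75
tool_pos: [455.4, -257.0, 78.1]
ee_rot: [-0.112, 0.994, -0.0, 0.0]
contact_force: [0.8, 0.5, 4.8]
finger_gap: 15.7
finger_force: 30.0
```

{"api": "play_rows", "payload": {"targets": [{"delta_pos":[0,0,0],"twist":[0,0,0],"jaw":1},{"delta_pos":[0,0,0],"twist":[0,0,0],"jaw":1},{"delta_pos":[0,0,0],"twist":[0,0,0],"jaw":1},{"delta_pos":[0,0,0],"twist":[0,0,0],"jaw":1},{"delta_pos":[0,0,0],"twist":[0,0,0],"jaw":1},{"delta_pos":[0,0,0],"twist":[0,0,0],"jaw":1},{"delta_pos":[0,0,0],"twist":[0,0,0],"jaw":1},{"delta_pos":[0,0,0],"twist":[0,0,0],"jaw":1},{"delta_pos":[0,0,0],"twist":[0,0,0],"jaw":1},{"delta_pos":[0,0,0],"twist":[0,0,0],"jaw":1}]}}

```text
t: 13.75
tool_pos: [455.5, -257.2, 78.0]
ee_rot: [-0.112, 0.994, -0.0, 0.0]
contact_force: [-0.9, 1.0, 7.7]
finger_gap: 15.6
finger_force: 30.0
```

To row units: -12 cm / 75 = -0.16, -11 cm / 75 = -0.1467.

{"api": "play_rows", "payload": {"targets": [{"delta_pos":[0,0,-0.0067],"twist":[0,0,0],"jaw":1},{"delta_pos":[0,0,-0.02],"twist":[0,0,0],"jaw":1},{"delta_pos":[0,0,-0.04],"twist":[0,0,0],"jaw":1},{"delta_pos":[0,0,-0.0667],"twist":[0,0,0],"jaw":1},{"delta_pos":[0,0,-0.1067],"twist":[0,0,0],"jaw":1},{"delta_pos":[0,0,-0.1467],"twist":[0,0,0],"jaw":1},{"delta_pos":[0,0,-0.16],"twist":[0,0,0],"jaw":1},{"delta_pos":[0,0,-0.16],"twist":[0,0,0],"jaw":1},{"delta_pos":[0,0,-0.16],"twist":[0,0,0],"jaw":1},{"delta_pos":[0,0,-0.16],"twist":[0,0,0],"jaw":1}]}}

```text
t: 14.75
tool_pos: [454.4, -256.6, 196.4]
ee_rot: [-0.112, 0.994, 0.0, -0.001]
contact_force: [-0.5, -0.6, -0.2]
finger_gap: 15.7
finger_force: 30.0
```

```bash
python3 go.py 498.6 53.3 200 102.9
python3 - <<'E'
from h import *
t=np.array(ctrl.observe()['tool_pos'])
p=snap("scene"); K=p['intrinsics']; 
def pr(P): c=(p['camera_from_world']@np.r_[P,1])[:3]; c=K@c/c[2]; return c[:2]
c=pr(t).astype(int); a=p['image'][c[1]-70:c[1]+60,c[0]-45:c[0]+45,::-1]
b=cv2.resize(a,None,fx=4.6,fy=4.6,interpolation=cv2.INTER_CUBIC)[:600]
q=snap("wrist")['image'][130:330,250:390,::-1]; q=cv2.resize(q,None,fx=2.6,fy=3)
q=cv2.resize(q,(364,b.shape[0])); cv2.imwrite('pics/punch.png',np.hstack([b[:, :430],q])); 
for d in (60,30,0,-23,-63): print(d,(pr(t+[0,0,d])-c+[45,70])*4.6)
E
```

```text
t 14.75 pos [ 454.4 -256.6  196.4] yaw 102.9 q [-0.18  0.21  0.66  1.98 -0.15  1.    2.35] F [-0.5 -0.6 -0.2] gap 15.7
 delta_cm [-11.23, 29.22, -0.36] twist [0.001, -0.002, 0.0]
60 [221.18874233 169.5131173 ]
30 [215.14705137 249.0196788 ]
0 [209.32280948 325.66468598]
-23 [204.9975866  382.58312176]
-63 [197.74937691 477.96705212]
```

View pics/punch.png

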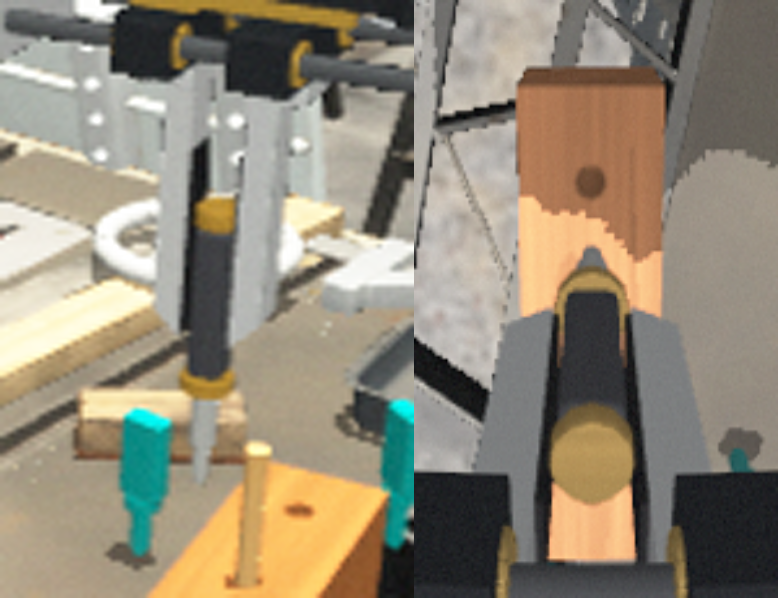

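The punch hangs upright. The left panel shows the collar at (207,383) and the tip at (203,483), and the right panel shows cap and tip in line at x≈592. The 15.7 mm gap is the width of the brass cap. Next, over to the cross.

To row units: 29.2 cm / 75 = 0.3893, 27 cm / 75 = 0.36.

{"api": "play_rows", "payload": {"targets": [{"delta_pos":[-0.02,0.0533,-0.0053],"twist":[0,0,0],"jaw":1},{"delta_pos":[-0.0413,0.1067,-0.0053],"twist":[0,0,0],"jaw":1},{"delta_pos":[-0.0613,0.16,-0.0053],"twist":[0,0,0],"jaw":1},{"delta_pos":[-0.0827,0.2133,-0.0053],"twist":[0,0,0],"jaw":1},{"delta_pos":[-0.1027,0.2667,-0.0053],"twist":[0,0,0],"jaw":1},{"delta_pos":[-0.1227,0.32,-0.0053],"twist":[0,0,0],"jaw":1},{"delta_pos":[-0.1387,0.36,-0.0053],"twist":[0,0,0],"jaw":1},{"delta_pos":[-0.1493,0.3893,-0.0053],"twist":[0,0,0],"jaw":1},{"delta_pos":[-0.1493,0.3893,-0.0053],"twist":[0,0,0],"jaw":1},{"delta_pos":[-0.1493,0.3893,-0.0053],"twist":[0,0,0],"jaw":1}]}}

```text
t: 15.85
tool_pos: [498.7, 52.5, 200.9]
ee_rot: [-0.113, 0.994, -0.0, -0.001]
contact_force: [-0.3, 0.7, -0.8]
finger_gap: 15.6
finger_force: 30.0
```

```bash
python3 go.py 498.6 53.3 105 102.9
```

```text
t 15.85 pos [498.7  52.5 200.9] yaw 102.9 q [-0.63  0.15  0.45  2.01 -0.08  1.    1.65] F [-0.3  0.7 -0.8] gap 15.6
 delta_cm [-0.02, 0.09, 9.59] twist [-0.001, -0.001, 0.001]
```

To row units: 9.6 cm / 75 = 0.128, 9 cm / 75 = 0.12.

{"api": "play_rows", "payload": {"targets": [{"delta_pos":[0,0.0013,0.04],"twist":[0,0,0],"jaw":1},{"delta_pos":[0,0.0013,0.08],"twist":[0,0,0],"jaw":1},{"delta_pos":[0,0.0013,0.1067],"twist":[0,0,0],"jaw":1},{"delta_pos":[0,0.0013,0.12],"twist":[0,0,0],"jaw":1},{"delta_pos":[0,0.0013,0.128],"twist":[0,0,0],"jaw":1},{"delta_pos":[0,0.0013,0.128],"twist":[0,0,0],"jaw":1},{"delta_pos":[0,0.0013,0.128],"twist":[0,0,0],"jaw":1},{"delta_pos":[0,0.0013,0.128],"twist":[0,0,0],"jaw":1},{"delta_pos":[0,0.0013,0.128],"twist":[0,0,0],"jaw":1},{"delta_pos":[0,0.0013,0.128],"twist":[0,0,0],"jaw":1}]}}

```text
t: 16.85
tool_pos: [499.0, 53.7, 105.9]
ee_rot: [-0.112, 0.994, 0.0, 0.0]
contact_force: [-0.1, -0.6, -1.2]
finger_gap: 15.7
finger_force: 30.0
```

```bash
python3 go.py 498.6 53.3 88 102.9
python3 - <<'E'
from h import *
t=np.array(ctrl.observe()['tool_pos']); C=[498.6,53.3,30]
p=snap("wrist"); o=np.array([265,150]); A=cv2.resize(p['image'][150:270,265:375,::-1],None,fx=3.6,fy=4,interpolation=cv2.INTER_CUBIC)
f=lambda q:np.round((q-o)*[3.6,4]); print('tip',f(fproj(p,t-[0,0,63])),'cross',f(fproj(p,C)))
p=snap("scene");K=p['intrinsics']
def pr(P): c=(p['camera_from_world']@np.r_[P,1])[:3]; return (K@c/c[2])[:2]
c=pr(C).astype(int)-[40,80]; B=cv2.resize(p['image'][c[1]:c[1]+120,c[0]:c[0]+80,::-1],None,fx=4,fy=4,interpolation=cv2.INTER_CUBIC)
print('tip',(pr(t-[0,0,63])-c)*4+[396,0],'cross',(pr(C)-c)*4+[396,0])
cv2.imwrite('pics/cr.png',np.hstack([A,B])); print(A.shape,B.shape)
E
```

```text
t 16.85 pos [499.   53.7 105.9] yaw 102.9 q [-0.59  0.28  0.42  2.1  -0.16  0.78  1.72] F [-0.1 -0.6 -1.2] gap 15.7
 delta_cm [0.05, -0.03, 1.79] twist [0.0, 0.001, 0.0]
tip [192. 258.] cross [190. 236.]
tip [558.14580346 299.96494038] cross [558.96991858 320.0634739 ]
(480, 396, 3) (480, 320, 3)
```

View pics/cr.png

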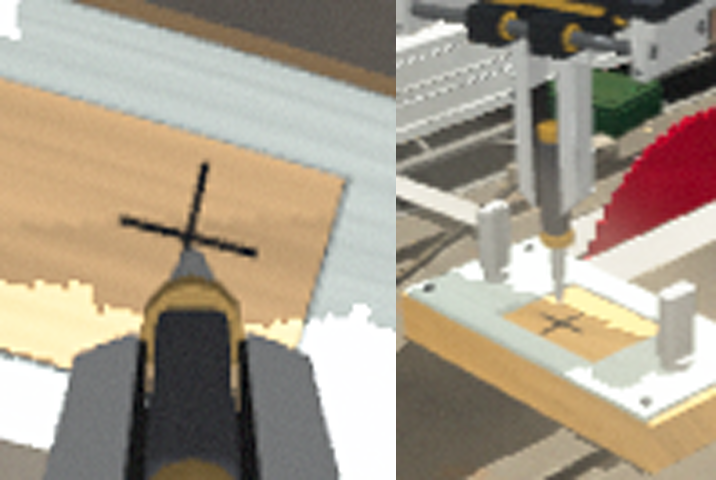

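The punch tip is at (193,252) and the crossing at (189,237) in the wrist crop; in the scene crop they are (559,300) and (562,322). After descent the tip would be about 1 mm off, so I'll shift slightly and lower to contact.

{"api": "play_rows", "payload": {"targets": [{"delta_pos":[-0.0011,-0.0012,0.004],"twist":[0,0,0],"jaw":1},{"delta_pos":[-0.0011,-0.0012,0.008],"twist":[0,0,0],"jaw":1},{"delta_pos":[-0.0011,-0.0012,0.0107],"twist":[0,0,0],"jaw":1},{"delta_pos":[-0.0011,-0.0012,0.0133],"twist":[0,0,0],"jaw":1},{"delta_pos":[-0.0011,-0.0012,0.016],"twist":[0,0,0],"jaw":1},{"delta_pos":[-0.0011,-0.0012,0.0173],"twist":[0,0,0],"jaw":1},{"delta_pos":[-0.0011,-0.0012,0.0187],"twist":[0,0,0],"jaw":1},{"delta_pos":[-0.0011,-0.0012,0.02],"twist":[0,0,0],"jaw":1},{"delta_pos":[-0.0011,-0.0012,0.02],"twist":[0,0,0],"jaw":1},{"delta_pos":[-0.0011,-0.0012,0.02],"twist":[0,0,0],"jaw":1}]}}

```text
t: 17.95
tool_pos: [499.9, 52.9, 90.6]
ee_rot: [-0.112, 0.994, 0.0, 0.0]
contact_force: [-1.5, -0.0, 2.4]
finger_gap: 15.6
finger_force: 30.0
```

```bash
python3 -c "
from h import *
s=[]
for i in range(4): eyes.snapshot('top'); o=ctrl.observe(); s.append(np.r_[o['contact_force'],o['tool_pos']])
print(np.round(s,1))"; python3 go.py 499.8 53 88 102.9
```

```text
[[-3.000e-01 -4.000e-01  9.000e-01  4.999e+02  5.290e+01  9.070e+01]
 [ 6.000e-01  4.000e-01  3.000e+00  4.999e+02  5.290e+01  9.060e+01]
 [ 2.000e-01 -6.000e-01  1.700e+00  4.999e+02  5.290e+01  9.060e+01]
 [ 4.000e-01 -4.000e-01  2.200e+00  4.998e+02  5.290e+01  9.060e+01]]
t 18.15 pos [499.8  52.9  90.6] yaw 102.9 q [-0.58  0.31  0.41  2.11 -0.18  0.75  1.74] F [ 0.4 -0.4  2.2] gap 15.4
 delta_cm [0.0, 0.01, 0.26] twist [-0.0, 0.0, -0.0]
```

Net press is about 3 N (2 N read plus the punch's weight), so the nose is in about 2.5 mm. I need about 2 mm more.

To row units: 0.22 cm / 75 = 0.0029, 0.2 cm / 75 = 0.0027.

{"api": "play_rows", "payload": {"targets": [{"delta_pos":[0,0,0.0007],"twist":[0,0,0],"jaw":1},{"delta_pos":[0,0,0.0013],"twist":[0,0,0],"jaw":1},{"delta_pos":[0,0,0.002],"twist":[0,0,0],"jaw":1},{"delta_pos":[0,0,0.0027],"twist":[0,0,0],"jaw":1},{"delta_pos":[0,0,0.0029],"twist":[0,0,0],"jaw":1},{"delta_pos":[0,0,0.0029],"twist":[0,0,0],"jaw":1},{"delta_pos":[0,0,0.0029],"twist":[0,0,0],"jaw":1},{"delta_pos":[0,0,0.0029],"twist":[0,0,0],"jaw":1},{"delta_pos":[0,0,0.0029],"twist":[0,0,0],"jaw":1},{"delta_pos":[0,0,0.0029],"twist":[0,0,0],"jaw":1}]}}

```text
t: 19.15
tool_pos: [499.8, 52.9, 88.4]
ee_rot: [-0.112, 0.994, -0.0, -0.0]
contact_force: [-0.3, 0.1, 2.7]
finger_gap: 15.9
finger_force: 30.0
```

```bash
python3 - <<'E'
from h import *
s=[]
for i in range(6): p=eyes.snapshot('wrist'); o=ctrl.observe(); s.append(np.r_[o['contact_force'],o['tool_pos']])
print(np.round(np.mean(s,0),2),o['finger_force'],o['t'])
o=np.array([265,150]); A=cv2.resize(p['image'][150:250,265:375,::-1],None,fx=5,fy=5,interpolation=cv2.INTER_CUBIC)
print((fproj(p,[498.6,53.3,30])-o)*5)
cv2.imwrite('pics/fin.png',A)
E
```

```text
[-2.3000e-01 -2.7000e-01  2.8500e+00  4.9979e+02  5.2910e+01  8.8360e+01] 30.000313818454742 19.45
[270.12527445 325.47478329]
```

View pics/fin.png

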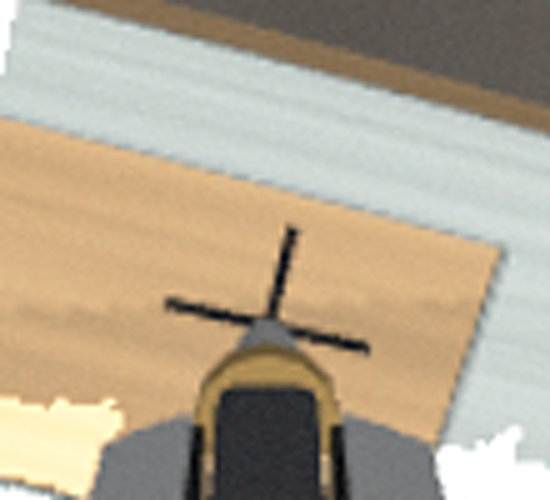

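The tip at about (267,322) sits on the crossing at about (269,325). Press is about 4 N, so the nose is about halfway in. Handing in.

```bash
python3 -c "
from cell import ctrl; print(ctrl.sign_off())"
```

```text
the job is handed in; nothing more can be done
None
```

I handed the job in at about 19.5 s: the pin is fully home and released. The punch is held upright on the cross at about 4 N, nose roughly half in by force and height (estimated, not measured directly); no verdict came back.

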